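Return the calibration weights to their block in order of size

ROBOT

A 6-joint arm with a two-finger parallel gripper is mounted at the origin on a cart in front of the work surface, level with it; the furniture and walls round the work are solid. World frame = base frame: x ahead of the robot, y to its left, z up, the work surface at z = 0. Lengths are in m, angles in degrees, forces in N, time in s.
With the tool pointing down it reaches from about 0.25 to 0.8 m from the base axis. Payload 3.9 kg.
Tool frame: the origin (TCP) lies at the very end of the fingers, on their centre line; the grasp point (between the pads) lies 19 mm behind it; z points along the fingers, y is the line along which they close (so a half turn about z gives the same grasp; the last joint's range is limited). The gripper opens to 85 mm and grips with 20 to 120 N. Pads are 22 mm wide; open, the fingers measure 114 mm over their backs; the gripper's body (76 mm by 85 mm) begins 54 mm behind the grasp point. The pads swing forward as they close: fully open they stand 13 mm farther back than shut.
Start: joints at [-74.771, 14.897, -7.913, 67.191, 0, 90], TCP at [0.138, -0.507, 0.231] pointing down, gripper open.
Joint ranges: [-159.42, 159.42], [-47.68, 98.78], [-73.54, 78.23], [-108.79, 121.32], [-90, 84.71], [-180, 180]. Speed limits (degrees/s): [147.25, 147.25, 180, 180, 180, 180].

INTERFACE

Orientations are given as a 3x3 rotation matrix whose columns are the frame's x, y, z axes.
In Python, from workcell import manip gives the robot as it stands.
- The arm moves only by the tool jog_arm, never from a script. Its argument "targets" is a list of rows, each an object of numbers: "ax", "ay", "az": the turn, a rotation vector about the tool's x, y, z in degrees; "tx", "ty", "tz": the shift along the tool's x, y, z in cm; "jaw": the opening, from 0 (shut) to 1 (fully open). In form: [{"ax": .., "ay": .., "az": .., "tx": .., "ty": .., "tz": .., "jaw": ..}, ...]. A call has 1 to 20 rows; each row is the pose to reach, as a shift and turn from the pose commanded when the call began, along the tool's axes at that moment; what a row does not reach only later rows make up. A row lasts 1/8 s, in which the tool goes at most 62.5 mm and 10.7 degrees, less where a joint would pass 70% of its speed; a pose out of reach is approached as far as the arm can. A call with a gripper value outside its range is refused whole. The fingers move at their own pace and stop on an object; the grip force is fixed at half the most. Time passes only in rows, so rows that repeat a pose let the fingers close. It gives the time, the measured TCP pose, the force, the opening and the grip force at its end, in the units of the state.
- manip.get_state(): the state, without advancing time (a new reading comes with each control period).
- manip.get_image(name): name is "side" or "top"; returns (picture, depth): 420x560x3 uint8, blue, green, red; 420x560 float32, m along the optical axis (not along the pixel's ray), 0 where there is no reading.
- manip.get_calibration(name): a dict with "fx", "fy", "cx", "cy" (pixels), "camera_from_world" (4x4, takes a point from world to camera coordinates). Camera axes: x right, y up, looking along -z (the intrinsics and any distortion apply to the point x, -y, -z); pixel columns grow to the right and rows downward; lengths in m; the calibration is good to about 2 mm. A picture is of the moment at which its call begins. get_calibration takes no time and is no camera call.
- manip.finish_job(): hands the job in; it is judged then, once.
Trained networks look in the newest picture that a camera, given by its name, has taken for a name from the list of things; names that differ only in an ending like _2 or _b are one class to them, and where a whole thing is asked for, a point or a joint stands for the part that bears it (a point fixed in the world has none). Each returns a list of dicts, best first, with "confidence" (0 to 1); they miss things now and then, are a little off and sometimes report something else, mostly with a low value. They report only what shows in the picture. A call takes as long as a camera call. They do not tell look-alikes from the thing itself.
- manip.look_for(query, camera): "point" ([x, y, z] in m, in world coordinates, good to about 4 mm: the middle of the surface that is visible of it).
- manip.silhouettes(query, camera): "region" (420x560 bool, what is visible of it).
- manip.landmark_of(query, camera): "point" ([x, y, z] in m, in world coordinates, good to about 4 mm: a listed point, or the origin of a listed thing).
The state is a dict: "t": time; "qpos": joint angles; "joint_vel": joint speeds; "effort": joint torques, N m; "eef_pos": TCP position; "ee_rot": TCP orientation; "wrist_force": force on the tool from outside, world axes, zero at the start; "torque": the same for the moment, N m; "opening": finger opening in m; "finger_force": force on a finger pad.
Only numpy, scipy, OpenCV 4.12 (cv2) and the standard library are available. Lean on these libraries where they do the work, as an engineer would, in place of code of your own. Each camera call takes 0.05 s, during which the arm holds its last target. There are 200 camera calls.

TASK

The check of the pocket scale is finished: put the four calibration weights back into their wooden block, each standing upright in the well made for its size, so that the row runs from the smallest weight in the smallest well to the largest weight (still on the scale) in the largest well. Set each one down gently: do not drop one or let one topple over.

Things in the scene. Friction and masses are not known exactly. Their poses are not given: they have to be found in the camera images.
- weight_50_center (a point): The smallest of the four calibration weights (50 g): a turned brass knob weight, round, 19 mm diameter, 27 mm high over its knob; the straight cylindrical body runs from the foot up to 16 mm, above it the weight narrows to a knob. The point is on its axis, half-way up (13.5 mm above its foot); z is its axis, up when it stands. At the start it stands upright on the bench.
- weight_100_center (a point): The second smallest of the four calibration weights (100 g): a turned brass knob weight, round, 24 mm diameter, 33 mm high over its knob; the straight cylindrical body runs from the foot up to 20 mm, above it the weight narrows to a knob. The point is on its axis, half-way up (16.7 mm above its foot); z is its axis, up when it stands. At the start it stands upright on the bench.
- weight_200_center (a point): The second largest of the four calibration weights (200 g): a turned bright steel knob weight, round, 30 mm diameter, 42 mm high over its knob; the straight cylindrical body runs from the foot up to 26 mm, above it the weight narrows to a knob. The point is on its axis, half-way up (21.0 mm above its foot); z is its axis, up when it stands. At the start it stands upright on the bench.
- weight_500_center (a point): The largest of the four calibration weights (500 g): a turned bright steel knob weight, round, 41 mm diameter, 57 mm high over its knob; the straight cylindrical body runs from the foot up to 34 mm, above it the weight narrows to a knob. The point is on its axis, half-way up (28.5 mm above its foot); z is its axis, up when it stands. At the start it stands on the pocket scale.
- well_50: The smallest well of the wooden block, where the 50 g weight belongs: a round recess, 29 mm diameter at the bottom with a 1.5 mm chamfer at the mouth, lined with a grey felt disc. Origin: centre of the felt, on its upper face (5 mm below the block's top, 11 mm above the bench). Axes as the block's.
- well_100: The second smallest well of the wooden block, where the 100 g weight belongs: a round recess, 34 mm diameter at the bottom with a 1.5 mm chamfer at the mouth, lined with a grey felt disc. Origin: centre of the felt, on its upper face (5 mm below the block's top, 11 mm above the bench). Axes as the block's.
- well_200: The second largest well of the wooden block, where the 200 g weight belongs: a round recess, 40 mm diameter at the bottom with a 1.5 mm chamfer at the mouth, lined with a grey felt disc. Origin: centre of the felt, on its upper face (5 mm below the block's top, 11 mm above the bench). Axes as the block's.
- well_500: The largest well of the wooden block, where the 500 g weight belongs: a round recess, 51 mm diameter at the bottom with a 1.5 mm chamfer at the mouth, lined with a grey felt disc. Origin: centre of the felt, on its upper face (5 mm below the block's top, 11 mm above the bench). Axes as the block's.
- weight_block: The wooden block of the weight set, fixed to the bench: 206 x 74 mm, 16 mm high, its lipping (6 mm wide, round the edge) 17 mm high. Four wells in one row, in order of size. Origin: centre of its underside. x runs across it, y along it from the smallest well to the largest; well centres at y = -74.5, -35, +10, +63.5 mm. It may be turned any way round: the largest well may lie left, right, near or far.
- pocket_scale: Flat grey pocket scale, 99 (x) by 127 mm (y), top 13 mm above the bench, fixed. Origin: centre of its underside; +y towards the blue display. The largest weight starts on it. It lies to the right on the bench; on the left, from y = 0.13 to 0.32 m in the robot's frame, a fixed microscope stand rises to 0.26 m, and from y = 0.4 m a taller one: keep clear of both or pass above the first.
Mind the look-alikes: they are no part of the job. What is shaped like the part that bears weight_500_center but blue is not meant. What is shaped like the part that bears weight_200_center but green is not meant.

How it is judged (in metres and radians):
At the end, for the whole second after the job is handed in: Each of the four weights stands in the well of its own size: its axis within 8 mm of the well's centre, its foot on the felt (within 3 mm), upright within 0.1 rad, released and at rest (horizontal distance between weight_50_center and well_50 below 0.008 m and z of weight_50_center in the frame of well_50 between 0.0095 and 0.0165 m and angle between each of weight_50_center, weight_100_center, weight_200_center, weight_500_center's own z axis and vertical below 0.1 rad and linear speed of each of weight_50, weight_100, weight_200, weight_500 below 0.01 m/s and horizontal distance between weight_100_center and well_100 below 0.008 m and z of weight_100_center in the frame of well_100 between 0.01265 and 0.01965 m and horizontal distance between weight_200_center and well_200 below 0.008 m and z of weight_200_center in the frame of well_200 between 0.017 and 0.024 m and horizontal distance between weight_500_center and well_500 below 0.008 m and z of weight_500_center in the frame of well_500 between 0.0245 and 0.0315 m); the robot touches nothing.
It fails at once if a weight topples over (tilts more than 0.7 rad) (angle between any of weight_50_center, weight_100_center, weight_200_center, weight_500_center's own z axis and vertical above 0.7 rad).
It fails at once if a weight is dropped or flung (moves faster than 0.5 m/s while the fingers do not touch it; a fall of more than about 13 mm) ((linear speed of weight_50 above 0.5 m/s and contact force between the fingers and weight_50 below 0.01 N) or (linear speed of weight_100 above 0.5 m/s and contact force between the fingers and weight_100 below 0.01 N) or (linear speed of weight_200 above 0.5 m/s and contact force between the fingers and weight_200 below 0.01 N) or (linear speed of weight_500 above 0.5 m/s and contact force between the fingers and weight_500 below 0.01 N)).
It also fails if it takes over 102 s, if anything falls off the work surface, if the arm or the gripper's body presses on something with over 40 N, if the wrist force passes 120 N, or if a joint passes its speed limit or range.

## Working session

There is one attempt and no reset: what is moved stays moved. The work goes in short steps, Python scripts to look and compute and a tool call to move; the robot and the scene stay as the last step left them, time stands still between calls to the robot, and variables do not carry over. Pictures are saved under pics/ and viewed, at most 14 in all, crops included, and the job is handed in when it is done.

Besides the shell and the picture viewer there is one more tool, called after "Request:" as a command line: name --argument value ..., lists and objects as JSON in quotes. jog_arm: Moves the arm, as the interface text tells. Its arguments: {"type":"object","properties":{"targets":{"type":"array"}},"required":["targets"]}

```bash
mkdir -p pics; cat > h.py <<'E'
import numpy as np, cv2
from workcell import manip
def snap(cam,name):
    im,d=manip.get_image(cam); cv2.imwrite(f'pics/{name}.png',im); return im,d
def px(cam,p):
    c=manip.get_calibration(cam); q=np.array(c['camera_from_world'])@np.r_[p,1]
    return np.array([c['cx']+c['fx']*q[0]/-q[2], c['cy']+c['fy']*-q[1]/-q[2]])
def world(cam,d,u,v,z=None):
    c=manip.get_calibration(cam); M=np.linalg.inv(np.array(c['camera_from_world']))
    r=np.array([(u-c['cx'])/c['fx'],-(v-c['cy'])/c['fy'],-1])
    if z is None: return (M@np.r_[r*d[int(v),int(u)],1])[:3]
    o=M[:3,3]; w=M[:3,:3]@r; return o+w*(z-o[2])/w[2]
E
python3 - <<'E'
from h import *
np.set_printoptions(precision=3,suppress=True)
for cam in('top','side'):
    snap(cam,cam+'0')
    c=manip.get_calibration(cam); print(cam,{k:v for k,v in c.items() if k!='camera_from_world'},np.linalg.inv(c['camera_from_world'])[:3,3])
for q in ['weight_50_center','weight_100_center','weight_200_center','weight_500_center','well_50','well_100','well_200','well_500','weight_block','pocket_scale']:
    for cam in ('top','side'):
        for r in manip.landmark_of(q,cam)[:3]: print(q,cam,round(r['confidence'],2),np.array(r['point']),px(cam,r['point']).round())
s=manip.get_state();print(s['t'],s['eef_pos'],s['ee_rot'],s['opening'])
E
```

```text
top {'fx': 442.4381473468426, 'fy': 442.4381473468426, 'cx': 278.20326779982616, 'cy': 211.15904536693722} [ 0.38  -0.172  0.999]
side {'fx': 428.36665583887844, 'fy': 428.36665583887844, 'cx': 276.0737883112416, 'cy': 214.10073805760928} [0.349 0.545 0.661]
weight_50_center top 0.42 [ 0.442 -0.011  0.014] [208. 258.]
weight_50_center top 0.28 [ 0.652 -0.046  0.013] [228. 167.]
weight_50_center side 0.46 [ 0.44  -0.014  0.011] [307. 298.]
weight_100_center top 0.55 [0.444 0.098 0.015] [159. 256.]
weight_100_center side 0.76 [0.444 0.097 0.018] [291. 341.]
weight_200_center top 0.55 [ 0.443 -0.186  0.025] [287. 259.]
weight_200_center top 0.44 [ 0.508 -0.178  0.023] [284. 229.]
weight_200_center side 0.76 [ 0.438 -0.186  0.018] [325. 240.]
weight_200_center side 0.76 [ 0.512 -0.172  0.023] [291. 235.]
weight_200_center side 0.3 [ 0.467 -0.315  0.042] [324. 197.]
weight_500_center top 0.79 [ 0.447 -0.433  0.028] [400. 260.]
weight_500_center top 0.76 [ 0.471 -0.32   0.046] [350. 247.]
weight_500_center side 0.63 [ 0.448 -0.436  0.03 ] [339. 176.]
weight_500_center side 0.62 [ 0.467 -0.
[... 950 characters left out ...]
657 -0.046  0.015] [211. 263.]
well_500 top 0.67 [ 0.611 -0.044  0.013] [226. 184.]
well_500 top 0.65 [ 0.559 -0.036  0.013] [222. 206.]
well_500 top 0.62 [ 0.654 -0.048  0.013] [229. 166.]
well_500 side 0.66 [ 0.611 -0.04   0.016] [230. 269.]
well_500 side 0.62 [ 0.557 -0.039  0.01 ] [254. 277.]
well_500 side 0.58 [ 0.657 -0.046  0.015] [211. 263.]
weight_block top 0.61 [ 0.622 -0.045  0.   ] [228. 181.]
weight_block side 0.83 [ 0.616 -0.046 -0.002] [229. 272.]
pocket_scale top 0.64 [ 0.447 -0.314 -0.003] [344. 259.]
pocket_scale side 0.7 [ 0.45  -0.316  0.   ] [329. 211.]
1.1 [ 0.138 -0.507  0.231] [[ 0.965  0.263  0.   ]
 [ 0.263 -0.965 -0.   ]
 [ 0.     0.    -1.   ]] 0.08535596354833695
```

View pics/top0.png

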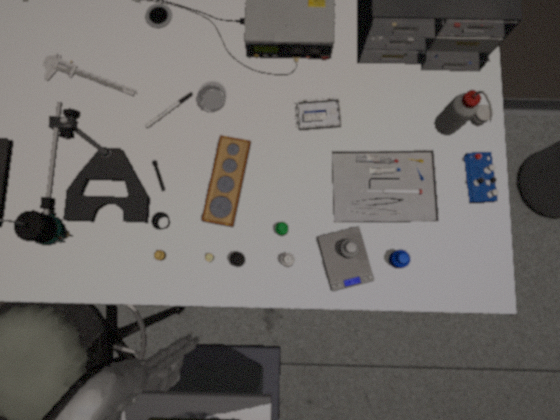

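View pics/side0.png

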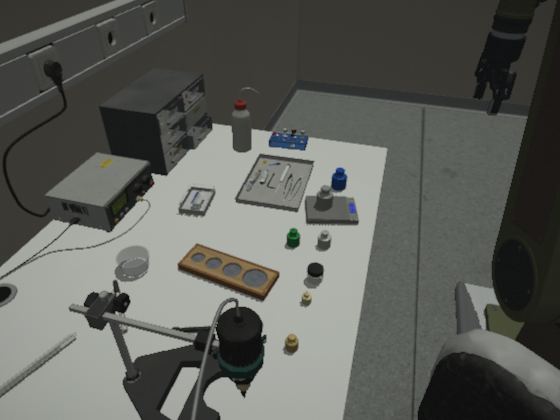

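```bash
python3 - <<'E'
import cv2
im=cv2.imread('pics/top0.png'); cv2.imwrite('pics/top0c.png',cv2.resize(im[130:290,140:430],None,fx=2.7,fy=2.7,interpolation=cv2.INTER_CUBIC))
E
```

```text
(no output)
```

View pics/top0c.png

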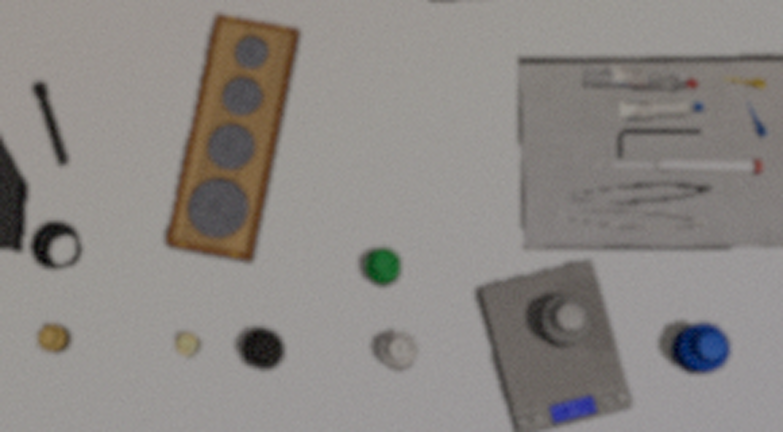

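The four real weights in the top view: 50 g pale brass at (209,257), 100 g brass (160,255), 200 g bright steel (287,259), and 500 g steel on the scale (347,247). The look-alikes are green (282,228), blue (400,259) and a black knob (237,259). The enlarged crop confirms the colours. The block's largest well is at the near end, (220,207).

```bash
cat > meas.py <<'E'
from h import *
def cloud(cam,d):
    c=manip.get_calibration(cam);M=np.linalg.inv(np.array(c['camera_from_world']))
    v,u=np.mgrid[:420,:560]
    P=np.stack([(u-c['cx'])/c['fx']*d,-(v-c['cy'])/c['fy']*d,-d,np.ones_like(d)],-1)@M.T
    P=P[...,:3]; P[d<=0]=np.nan; return P
def weights(cam,P,G,H,base):
    for k in G:
        m=(np.hypot(P[...,0]-G[k][0],P[...,1]-G[k][1])<.025)&(P[...,2]>base[k]+H[k]-.008)
        b=(np.hypot(P[...,0]-G[k][0],P[...,1]-G[k][1])<.03)&(P[...,2]>base[k]+.006)
        print(cam,k,'knob',m.sum(),np.median(P[m],0) if m.any() else '', 'body mid',(np.nanpercentile(P[b],3,0)+np.nanpercentile(P[b],97,0))/2)
E
python3 - <<'E'
from meas import *
np.set_printoptions(precision=4,suppress=True)
G={50:(.441,-.012),100:(.444,.098),200:(.441,-.186),500:(.47,-.318)}
H={50:.027,100:.033,200:.042,500:.057};base={50:0,100:0,200:0,500:.013}
for cam in('top','side'):
    im,d=manip.get_image(cam);P=cloud(cam,d);weights(cam,P,G,H,base)
    if cam=='top':
        # tall things near 100g
        for x in np.arange(.36,.62,.02):
            print('%.2f'%x,[int(1000*np.nanmax(P[...,2][(abs(P[...,0]-x)<.01)&(abs(P[...,1]-y)<.01)],initial=0)) for y in np.arange(.06,.24,.02)])
        g=cv2.cvtColor(im,cv2.COLOR_BGR2HSV); 
        sub=(abs(P[...,0]-.61)<.12)&(abs(P[...,1]+.045)<.07)
        S=g[...,1].astype(int); wood=((S>90)&sub).astype(np.uint8)
        cs,hi=cv2.findContours(wood,cv2.RETR_CCOMP,cv2.CHAIN_APPROX_NONE)
        W=[]
        for c,h in zip(cs,hi[0]):
            if h[3]>=0 and cv2.contourArea(c)>40:
                mm=cv2.moments(c);u,v=mm['m10']/mm['m00'],mm['m01']/mm['m00'];w=world(cam,d,u,v,.014);W.append(w);print('hole',cv2.contourArea(c),u,v,w)
        c=max(cs,key=cv2.contourArea);r=cv2.minAreaRect(c);print('block rect',r,world(cam,d,*r[0],.0165))
        W=sorted(W,key=lambda w:-w[0]);
        if len(W)==4:
            ys=np.array([-.0745,-.035,.01,.0635]);A=np.c_[ys,np.ones(4)]
            for i in(0,1):
                s=np.linalg.lstsq(A,np.array(W)[:,i],rcond=None)[0];print('fit',i,s,'wells',A@s)
E
```

```text
top 50 knob 32 [ 0.4434 -0.0142  0.0254] body mid [ 0.4434 -0.0132  0.0181]
top 100 knob 39 [0.445  0.0964 0.0321] body mid [0.4456 0.096  0.0211]
top 200 knob 56 [ 0.442  -0.1869  0.0413] body mid [ 0.4411 -0.1866  0.0337]
top 500 knob 106 [ 0.4682 -0.3194  0.0685] body mid [ 0.4672 -0.319   0.0468]
0.36 [2, 5, 4, 5, 4, 3, 3, 3, 3]
0.38 [4, 4, 4, 4, 4, 3, 3, 3, 4]
0.40 [4, 5, 4, 3, 3, 3, 4, 4, 4]
0.42 [4, 3, 4, 4, 2, 4, 4, 4, 4]
0.44 [3, 24, 34, 6, 4, 3, 3, 3, 3]
0.46 [3, 21, 32, 3, 4, 3, 3, 5, 204]
0.48 [3, 4, 4, 3, 2, 3, 3, 4, 251]
0.50 [4, 38, 36, 32, 5, 4, 3, 5, 4]
0.52 [3, 35, 29, 36, 24, 23, 24, 4, 6]
0.54 [3, 34, 35, 34, 25, 24, 25, 19, 3]
0.56 [3, 3, 5, 4, 25, 26, 25, 25, 23]
0.58 [3, 4, 4, 3, 25, 24, 25, 23, 24]
0.60 [4, 3, 11, 4, 23, 24, 24, 3, 5]
hole 424.5 220.35492736552806 206.72124067530424 [ 0.5582 -0.033   0.014 ]
hole 264.5 225.21424070573408 184.09010712035285 [ 0.6109 -0.0416  0.014 ]
hole 193.0 229.16062176165804 165.24093264248705 [ 0.6556 -0.0487  0.014 ]
hole 144.0 232.65856481481478 149.15162037037035 [ 0.6943 -0.0552  0.014 ]
block rect ((225.6769561767578, 180.43240356445312), (31.776554107666016, 87.47657012939453), 11.821487426757812) [ 0.6189 -0.0426  0.0165]
fit 0 [-0.9873  0.6209] wells [0.6944 0.6554 0.611  0.5582]
fit 1 [ 0.1609 -0.0432] wells [-0.0552 -0.0488 -0.0416 -0.033 ]
side 50 knob 23 [ 0.4404 -0.0117  0.0246] body mid [ 0.4401 -0.0101  0.0164]
side 100 knob 49 [0.442  0.0988 0.0314] body mid [0.4415 0.1002 0.0203]
side 200 knob 39 [ 0.4386 -0.1847  0.0395] body mid [ 0.4381 -0.1828  0.0237]
side 500 knob 52 [ 0.4641 -0.3149  0.0667] body mid [ 0.4641 -0.3125  0.0446]
```

Request:
jog_arm --targets '[{"tx":18,"ty":-5,"tz":2,"az":8,"jaw":1},{"tx":36.7,"ty":-9.7,"tz":8.1,"az":24.5,"jaw":0.8},{"tx":36.7,"ty":-9.7,"tz":8.1,"az":24.5,"jaw":0.8},{"tx":36.7,"ty":-9.7,"tz":8.1,"az":24.5,"jaw":0.8},{"tx":36.7,"ty":-9.7,"tz":8.1,"az":24.5,"jaw":0.8},{"tx":36.7,"ty":-9.7,"tz":8.1,"az":24.5,"jaw":0.8},{"tx":36.7,"ty":-9.7,"tz":8.1,"az":24.5,"jaw":0.8},{"tx":36.7,"ty":-9.7,"tz":8.1,"az":24.5,"jaw":0.8},{"tx":36.7,"ty":-9.7,"tz":8.1,"az":24.5,"jaw":0.8}]'

```text
validation failed for argument at $.ta...
```

```bash
cat >> h.py <<'E'
def delta(p,yaw=None):
    "cm along tool axes to world p"
    s=manip.get_state();R=np.array(s['ee_rot']);print('t',s['t'],'pos',np.round(s['eef_pos'],4),'q',np.round(s['qpos'],1),'open',round(s['opening'],4),'yaw',round(np.degrees(np.arctan2(R[1,0],R[0,0])),2))
    print('tx ty tz cm',np.round(100*R.T@(np.array(p)-s['eef_pos']),2))
E
python3 -c "
from h import *
delta((.4665,-.317,.024));snap('side','s1')"
```

```text
t 1.2 pos [ 0.1379 -0.5066  0.2313] q [-74.8  14.9  -7.9  67.2  -0.   90. ] open 0.0853 yaw 15.23
tx ty tz cm [36.69 -9.66 20.73]
```

View pics/s1.png

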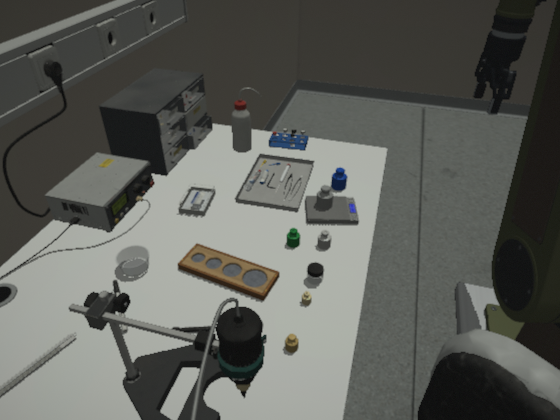

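The call was refused and the arm has not moved, probably because every field is required. I'll send it again with all fields filled in.

Request:
jog_arm --targets '[{"ax":0,"ay":0,"az":8,"tx":18,"ty":-5,"tz":2,"jaw":1},{"ax":0,"ay":0,"az":24.5,"tx":36.7,"ty":-9.7,"tz":8.1,"jaw":0.8},{"ax":0,"ay":0,"az":24.5,"tx":36.7,"ty":-9.7,"tz":8.1,"jaw":0.8},{"ax":0,"ay":0,"az":24.5,"tx":36.7,"ty":-9.7,"tz":8.1,"jaw":0.8},{"ax":0,"ay":0,"az":24.5,"tx":36.7,"ty":-9.7,"tz":8.1,"jaw":0.8},{"ax":0,"ay":0,"az":24.5,"tx":36.7,"ty":-9.7,"tz":8.1,"jaw":0.8},{"ax":0,"ay":0,"az":24.5,"tx":36.7,"ty":-9.7,"tz":8.1,"jaw":0.8},{"ax":0,"ay":0,"az":24.5,"tx":36.7,"ty":-9.7,"tz":8.1,"jaw":0.8},{"ax":0,"ay":0,"az":24.5,"tx":36.7,"ty":-9.7,"tz":8.1,"jaw":0.8}]'

```text
t: 2.38
eef_pos: [0.4656, -0.3172, 0.1506]
ee_rot: [[0.987, -0.162, -0.001], [-0.162, -0.987, -0.0], [-0.0, 0.0, -1.0]]
wrist_force: [-0.3, -0.6, -0.5]
opening: 0.0683
finger_force: 0.0
```

```bash
python3 -c "
from h import *
delta((.4665,-.317,.024));snap('side','s2')"
```

```text
t 2.375 pos [ 0.4656 -0.3172  0.1506] q [-34.2  21.2 -11.1  57.7  -0.  155.1] open 0.0683 yaw -9.34
tx ty tz cm [ 0.09 -0.04 12.66]
```

Request:
jog_arm --targets '[{"ax":0,"ay":0,"az":-90,"tx":0.1,"ty":0,"tz":3,"jaw":0.8},{"ax":0,"ay":0,"az":-90,"tx":0.1,"ty":0,"tz":3,"jaw":0.8},{"ax":0,"ay":0,"az":-90,"tx":0.1,"ty":0,"tz":3,"jaw":0.8},{"ax":0,"ay":0,"az":-90,"tx":0.1,"ty":0,"tz":3,"jaw":0.8},{"ax":0,"ay":0,"az":-90,"tx":0.1,"ty":0,"tz":3,"jaw":0.8},{"ax":0,"ay":0,"az":-90,"tx":0.1,"ty":0,"tz":3,"jaw":0.8},{"ax":0,"ay":0,"az":-90,"tx":0.1,"ty":0,"tz":3,"jaw":0.8},{"ax":0,"ay":0,"az":-90,"tx":0.1,"ty":0,"tz":3,"jaw":0.8},{"ax":0,"ay":0,"az":-180,"tx":0.1,"ty":0,"tz":3,"jaw":0.8},{"ax":0,"ay":0,"az":-180,"tx":0.1,"ty":0,"tz":3,"jaw":0.8},{"ax":0,"ay":0,"az":-180,"tx":0.1,"ty":0,"tz":3,"jaw":0.8},{"ax":0,"ay":0,"az":-180,"tx":0.1,"ty":0,"tz":3,"jaw":0.8},{"ax":0,"ay":0,"az":-180,"tx":0.1,"ty":0,"tz":3,"jaw":0.8},{"ax":0,"ay":0,"az":-180,"tx":0.1,"ty":0,"tz":3,"jaw":0.8},{"ax":0,"ay":0,"az":-180,"tx":0.1,"ty":0,"tz":3,"jaw":0.8},{"ax":0,"ay":0,"az":-180,"tx":0.1,"ty":0,"tz":3,"jaw":0.8},{"ax":0,"ay":0,"az":-180,"tx":0.1,"ty":0,"tz":3,"jaw":0.8},{"ax":0,"ay":0,"az":-180,"tx":0.1,"ty":0,"tz":3,"jaw":0.8},{"ax":0,"ay":0,"az":-180,"tx":0.1,"ty":0,"tz":3,"jaw":0.8}]'

```text
t: 4.8
eef_pos: [0.4669, -0.3174, 0.1207]
ee_rot: [[-0.986, 0.165, 0.0], [0.165, 0.986, -0.0], [-0.0, -0.0, -1.0]]
wrist_force: [0.1, 0.1, -0.1]
opening: 0.0682
finger_force: 0.0
```

```bash
python3 -c "
from h import *
delta((.4665,-.317,.024));im,d=snap('side','s3')
cv2.imwrite('pics/s3c.png',cv2.resize(im[120:270,230:430],None,fx=3.5,fy=3.5))"
```

```text
t 4.8 pos [ 0.4669 -0.3174  0.1207] q [-34.2  22.6 -13.8  53.6  -0.  -24.7] open 0.0682 yaw 170.53
tx ty tz cm [0.05 0.04 9.67]
```

View pics/s3c.png

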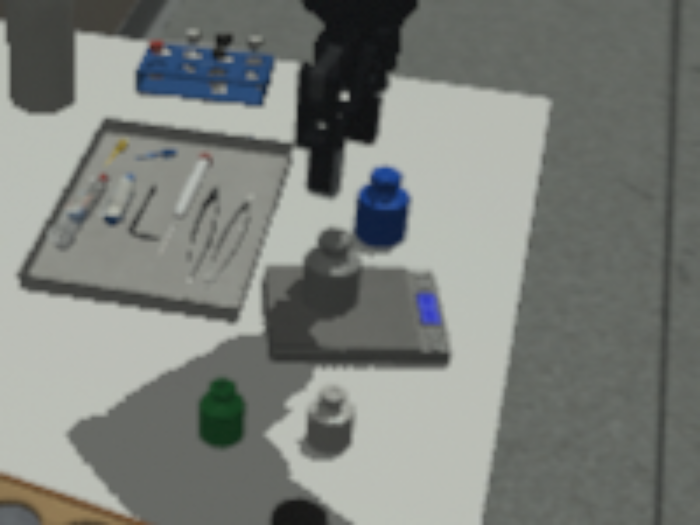

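The gripper hangs over the steel weight on the scale (crop 330,250), with the blue look-alike clear behind it at (382,205). Next I descend and grip.

Request:
jog_arm --targets '[{"ax":0,"ay":0,"az":0,"tx":0,"ty":0,"tz":4,"jaw":0.8},{"ax":0,"ay":0,"az":0,"tx":0,"ty":0,"tz":7.5,"jaw":0.8},{"ax":0,"ay":0,"az":0,"tx":0,"ty":0,"tz":9.7,"jaw":0.8},{"ax":0,"ay":0,"az":0,"tx":0,"ty":0,"tz":9.7,"jaw":0.7},{"ax":0,"ay":0,"az":0,"tx":0,"ty":0,"tz":9.7,"jaw":0},{"ax":0,"ay":0,"az":0,"tx":0,"ty":0,"tz":9.7,"jaw":0},{"ax":0,"ay":0,"az":0,"tx":0,"ty":0,"tz":9.7,"jaw":0},{"ax":0,"ay":0,"az":0,"tx":0,"ty":0,"tz":9.7,"jaw":0},{"ax":0,"ay":0,"az":0,"tx":0,"ty":0,"tz":9.7,"jaw":0},{"ax":0,"ay":0,"az":0,"tx":0,"ty":0,"tz":9.7,"jaw":0}]'

```text
t: 6.1
eef_pos: [0.4684, -0.3181, 0.025]
ee_rot: [[-0.987, 0.162, 0.002], [0.162, 0.987, -0.003], [-0.002, -0.003, -1.0]]
wrist_force: [-1.8, -2.9, 5.2]
opening: 0.0387
finger_force: 61.7
```

Request:
jog_arm --targets '[{"ax":0,"ay":0,"az":0,"tx":0,"ty":0,"tz":-1,"jaw":0},{"ax":0,"ay":0,"az":0,"tx":0,"ty":0,"tz":-3,"jaw":0},{"ax":0,"ay":0,"az":0,"tx":0,"ty":0,"tz":-6,"jaw":0},{"ax":0,"ay":0,"az":0,"tx":-0.3,"ty":2,"tz":-8,"jaw":0},{"ax":0,"ay":0,"az":0,"tx":-0.8,"ty":5.5,"tz":-8.5,"jaw":0},{"ax":0,"ay":0,"az":0,"tx":-1.5,"ty":10,"tz":-8.5,"jaw":0},{"ax":0,"ay":0,"az":0,"tx":-2.2,"ty":15,"tz":-8.5,"jaw":0},{"ax":0,"ay":0,"az":0,"tx":-2.9,"ty":20,"tz":-8.5,"jaw":0},{"ax":0,"ay":0,"az":0,"tx":-3.6,"ty":24.5,"tz":-8.5,"jaw":0},{"ax":0,"ay":0,"az":0,"tx":-4,"ty":27.5,"tz":-8,"jaw":0},{"ax":0,"ay":0,"az":0,"tx":-4.3,"ty":29,"tz":-7,"jaw":0},{"ax":0,"ay":0,"az":0,"tx":-4.3,"ty":29.6,"tz":-6,"jaw":0},{"ax":0,"ay":0,"az":0,"tx":-4.3,"ty":29.6,"tz":-6,"jaw":0},{"ax":0,"ay":0,"az":0,"tx":-4.3,"ty":29.6,"tz":-6,"jaw":0}]'

```text
t: 7.85
eef_pos: [0.5572, -0.0325, 0.0831]
ee_rot: [[-0.987, 0.163, -0.001], [0.163, 0.987, -0.0], [0.001, -0.0, -1.0]]
wrist_force: [0.0, 0.2, -5.7]
opening: 0.0391
finger_force: 61.6
```

```bash
python3 - <<'E'
from meas import *
delta((.557,-.032,.05))
for cam in('top','side'):
    im,d=snap(cam,cam+'4')
    for r in manip.landmark_of('weight_500_center',cam)[:3]: print(cam,round(r['confidence'],2),np.round(r['point'],4),px(cam,r['point']).round())
    cv2.imwrite(f'pics/{cam}4c.png',cv2.resize(im[180:300,170:330] if cam=='side' else im[130:250,150:310],None,fx=4,fy=4))
a=[cv2.imread(f'pics/{c}4c.png') for c in('top','side')]; cv2.imwrite('pics/4c.png',cv2.resize(np.hstack(a),(800,300)))
E
```

```text
t 7.85 pos [ 0.5572 -0.0325  0.0831] q [ -3.3  24.  -17.8  48.2  -0.    6. ] open 0.0391 yaw 170.65
tx ty tz cm [0.02 0.05 3.31]
top 0.9 [ 0.45   -0.4332  0.0277] [400. 258.]
top 0.66 [ 0.5565 -0.0329  0.1021] [215. 200.]
side 0.83 [ 0.4464 -0.4322  0.0289] [339. 178.]
side 0.82 [ 0.5569 -0.0274  0.1024] [251. 248.]
```

View pics/4c.png

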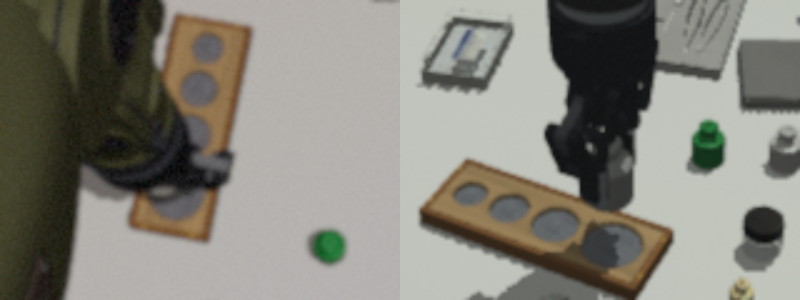

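The weight hangs just over the largest well (right panel: weight at 608,180, well at 612,245), so I lower it.

Request:
jog_arm --targets '[{"ax":0,"ay":0,"az":0,"tx":0.05,"ty":0,"tz":2,"jaw":0},{"ax":0,"ay":0,"az":0,"tx":0,"ty":0,"tz":4,"jaw":0},{"ax":0,"ay":0,"az":0,"tx":0,"ty":0,"tz":5.2,"jaw":0},{"ax":0,"ay":0,"az":0,"tx":0,"ty":0,"tz":5.6,"jaw":0},{"ax":0,"ay":0,"az":0,"tx":0,"ty":0,"tz":5.9,"jaw":0},{"ax":0,"ay":0,"az":0,"tx":0,"ty":0,"tz":5.9,"jaw":0}]'

```text
t: 8.8
eef_pos: [0.558, -0.0315, 0.0247]
ee_rot: [[-0.987, 0.161, 0.001], [0.161, 0.987, -0.0], [-0.001, 0.0, -1.0]]
wrist_force: [0.1, -1.0, -5.1]
opening: 0.0386
finger_force: 61.5
```

Request:
jog_arm --targets '[{"ax":0,"ay":0,"az":0,"tx":0,"ty":0,"tz":0.1,"jaw":0},{"ax":0,"ay":0,"az":0,"tx":0,"ty":0,"tz":0.2,"jaw":0},{"ax":0,"ay":0,"az":0,"tx":0,"ty":0,"tz":0.2,"jaw":0}]'

```text
t: 9.18
eef_pos: [0.5581, -0.0315, 0.0231]
ee_rot: [[-0.987, 0.161, 0.001], [0.161, 0.987, -0.0], [-0.001, 0.0, -1.0]]
wrist_force: [-1.3, 0.4, 1.7]
opening: 0.0387
finger_force: 62.1
```

Request:
jog_arm --targets '[{"ax":0,"ay":0,"az":0,"tx":0,"ty":0,"tz":0,"jaw":0.7},{"ax":0,"ay":0,"az":0,"tx":0,"ty":0,"tz":0,"jaw":0.7},{"ax":0,"ay":0,"az":0,"tx":0,"ty":0,"tz":0,"jaw":0.7},{"ax":0,"ay":0,"az":0,"tx":0,"ty":0,"tz":0,"jaw":0.7},{"ax":0,"ay":0,"az":0,"tx":0,"ty":0,"tz":-2,"jaw":0.7},{"ax":0,"ay":0,"az":0,"tx":0,"ty":0,"tz":-6,"jaw":0.7},{"ax":0,"ay":0,"az":0,"tx":0,"ty":0,"tz":-10,"jaw":0.7},{"ax":0,"ay":0,"az":0,"tx":2.5,"ty":-5,"tz":-10,"jaw":0.7},{"ax":0,"ay":0,"az":0,"tx":5,"ty":-10,"tz":-10,"jaw":0.7},{"ax":0,"ay":0,"az":0,"tx":7.5,"ty":-14.5,"tz":-10,"jaw":0.7},{"ax":0,"ay":0,"az":0,"tx":9.1,"ty":-17.1,"tz":-8,"jaw":0.7},{"ax":0,"ay":0,"az":0,"tx":9.1,"ty":-17.1,"tz":-7,"jaw":0.7},{"ax":0,"ay":0,"az":0,"tx":9.1,"ty":-17.1,"tz":-7,"jaw":0.7}]'

```text
t: 10.8
eef_pos: [0.4401, -0.1852, 0.0917]
ee_rot: [[-0.987, 0.161, -0.001], [0.161, 0.987, 0.001], [0.001, 0.001, -1.0]]
wrist_force: [0.5, -1.2, -0.8]
opening: 0.0599
finger_force: 0.0
```

```bash
python3 - <<'E'
from meas import *
np.set_printoptions(precision=4,suppress=True)
delta((.4405,-.1858,.010))
for cam in('top','side'):
    im,d=snap(cam,cam+'5');P=cloud(cam,d)
    weights(cam,P,{500:(.558,-.032)},{500:.057},{500:.011})
    for r in manip.landmark_of('weight_500_center',cam)[:3]: print(cam,round(r['confidence'],2),np.round(r['point'],4),px(cam,r['point']).round())
    cv2.imwrite(f'pics/{cam}5c.png',cv2.resize(im[180:300,200:360],None,fx=4,fy=4))
a=[cv2.imread(f'pics/{c}5c.png') for c in('top','side')]; cv2.imwrite('pics/5c.png',cv2.resize(np.hstack(a),(800,300)))
E
```

```text
t 10.8 pos [ 0.4401 -0.1852  0.0917] q [-22.8  16.5 -28.2  45.3   0.  -13.6] open 0.0599 yaw 170.72
tx ty tz cm [-0.06 -0.06  8.17]
top 500 knob 101 [ 0.5586 -0.0313  0.0668] body mid [ 0.5585 -0.0311  0.0431]
top 0.89 [ 0.4482 -0.4341  0.0285] [401. 259.]
side 500 knob 99 [ 0.5547 -0.028   0.065 ] body mid [ 0.5541 -0.0249  0.0428]
side 0.94 [ 0.5622 -0.028   0.0399] [250. 270.]
side 0.55 [ 0.4474 -0.4333  0.0278] [339. 178.]
```

View pics/5c.png

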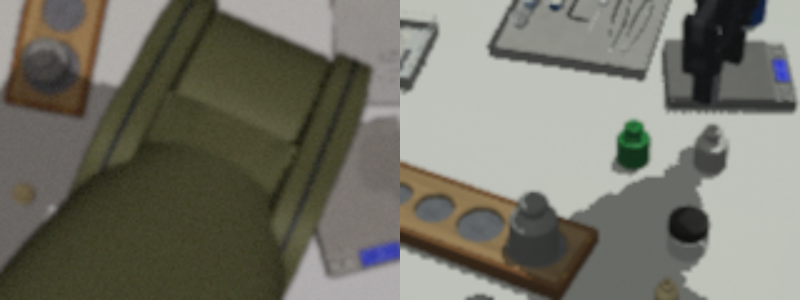

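The 500 g weight sits centred in the largest well. The left panel shows it at (47,65) and the right panel at (535,230). The gripper is over the bright steel 200 g weight at (710,150), with the green look-alike to its left at (632,145).

Request:
jog_arm --targets '[{"ax":0,"ay":0,"az":0,"tx":-0.15,"ty":-0.15,"tz":3.5,"jaw":0.7},{"ax":0,"ay":0,"az":0,"tx":-0.15,"ty":-0.15,"tz":6.5,"jaw":0.7},{"ax":0,"ay":0,"az":0,"tx":-0.15,"ty":-0.15,"tz":8.1,"jaw":0.7},{"ax":0,"ay":0,"az":0,"tx":-0.15,"ty":-0.15,"tz":8.1,"jaw":0.6},{"ax":0,"ay":0,"az":0,"tx":-0.15,"ty":-0.15,"tz":8.1,"jaw":0},{"ax":0,"ay":0,"az":0,"tx":-0.15,"ty":-0.15,"tz":8.1,"jaw":0},{"ax":0,"ay":0,"az":0,"tx":-0.15,"ty":-0.15,"tz":8.1,"jaw":0},{"ax":0,"ay":0,"az":0,"tx":-0.15,"ty":-0.15,"tz":8.1,"jaw":0},{"ax":0,"ay":0,"az":0,"tx":-0.15,"ty":-0.15,"tz":8.1,"jaw":0},{"ax":0,"ay":0,"az":0,"tx":-0.15,"ty":-0.15,"tz":8.1,"jaw":0}]'

```text
t: 12.25
eef_pos: [0.4427, -0.1876, 0.0126]
ee_rot: [[-0.987, 0.161, 0.003], [0.161, 0.987, -0.0], [-0.003, 0.0, -1.0]]
wrist_force: [-0.1, 0.8, 6.0]
opening: 0.0272
finger_force: 59.6
```

Request:
jog_arm --targets '[{"ax":0,"ay":0,"az":0,"tx":0,"ty":0,"tz":-1,"jaw":0},{"ax":0,"ay":0,"az":0,"tx":0,"ty":0,"tz":-3.5,"jaw":0},{"ax":0,"ay":0,"az":0,"tx":0,"ty":0,"tz":-7,"jaw":0},{"ax":0,"ay":0,"az":0,"tx":-1,"ty":1.2,"tz":-9.5,"jaw":0},{"ax":0,"ay":0,"az":0,"tx":-3.5,"ty":4.2,"tz":-10,"jaw":0},{"ax":0,"ay":0,"az":0,"tx":-6.5,"ty":7.7,"tz":-10,"jaw":0},{"ax":0,"ay":0,"az":0,"tx":-9.5,"ty":11.3,"tz":-10,"jaw":0},{"ax":0,"ay":0,"az":0,"tx":-12.2,"ty":14.5,"tz":-10,"jaw":0},{"ax":0,"ay":0,"az":0,"tx":-13.8,"ty":16.4,"tz":-9,"jaw":0},{"ax":0,"ay":0,"az":0,"tx":-14.4,"ty":17.1,"tz":-7,"jaw":0},{"ax":0,"ay":0,"az":0,"tx":-14.4,"ty":17.1,"tz":-5,"jaw":0},{"ax":0,"ay":0,"az":0,"tx":-14.4,"ty":17.1,"tz":-4,"jaw":0},{"ax":0,"ay":0,"az":0,"tx":-14.4,"ty":17.1,"tz":-4,"jaw":0}]'

```text
t: 13.88
eef_pos: [0.6091, -0.0424, 0.0497]
ee_rot: [[-0.987, 0.162, -0.004], [0.162, 0.987, 0.0], [0.004, -0.001, -1.0]]
wrist_force: [0.3, 0.2, -2.1]
opening: 0.0271
finger_force: 59.5
```

```bash
cat > chk.py <<'E'
import sys
from meas import *
np.set_printoptions(precision=4,suppress=True)
k,x,y,z,n=int(sys.argv[1]),*map(float,sys.argv[2:5]),sys.argv[5]
delta((x,y,z))
for cam in('top','side'):
    im,d=snap(cam,cam+n)
    for r in manip.landmark_of(f'weight_{k}_center',cam)[:4]: print(cam,round(r['confidence'],2),np.round(r['point'],4))
E
python3 chk.py 200 .611 -.0415 .03 6; python3 -c "
import cv2;im=cv2.imread('pics/side6.png');cv2.imwrite('pics/6c.png',cv2.resize(im[190:310,150:310],None,fx=4,fy=4))"
```

```text
t 13.875 pos [ 0.6091 -0.0424  0.0497] q [ -4.   30.4 -12.1  47.7  -0.    5.4] open 0.0271 yaw 170.67
tx ty tz cm [-0.18  0.12  1.97]
top 0.65 [ 0.6067 -0.0424  0.0599]
top 0.65 [ 0.512  -0.1763  0.0207]
side 0.78 [ 0.5106 -0.1713  0.0209]
side 0.67 [ 0.6089 -0.0428  0.0568]
side 0.36 [ 0.4552 -0.3157  0.0018]
```

View pics/6c.png

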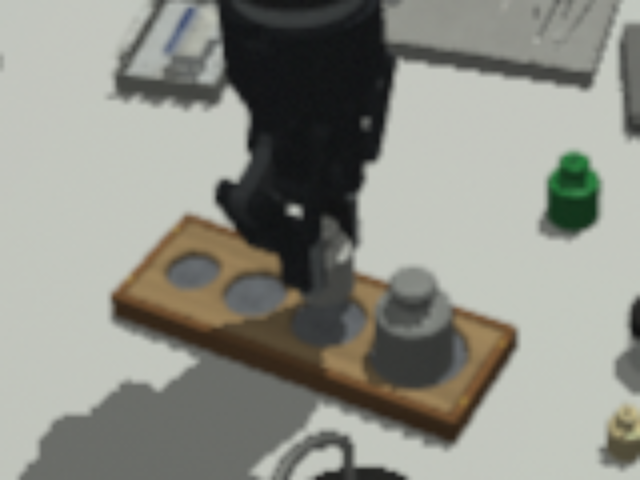

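The 200 g weight hangs over the third well at (330,320), and the 500 g weight stands in the last one.

Request:
jog_arm --targets '[{"ax":0,"ay":0,"az":0,"tx":-0.25,"ty":0.1,"tz":0.6,"jaw":0},{"ax":0,"ay":0,"az":0,"tx":-0.25,"ty":0.1,"tz":1.4,"jaw":0},{"ax":0,"ay":0,"az":0,"tx":-0.25,"ty":0.1,"tz":2.0,"jaw":0},{"ax":0,"ay":0,"az":0,"tx":-0.25,"ty":0.1,"tz":2.4,"jaw":0},{"ax":0,"ay":0,"az":0,"tx":-0.25,"ty":0.1,"tz":2.5,"jaw":0},{"ax":0,"ay":0,"az":0,"tx":-0.25,"ty":0.1,"tz":2.6,"jaw":0},{"ax":0,"ay":0,"az":0,"tx":-0.25,"ty":0.1,"tz":2.6,"jaw":0}]'

```text
t: 14.95
eef_pos: [0.6139, -0.0412, 0.0254]
ee_rot: [[-0.987, 0.161, 0.0], [0.161, 0.987, -0.0], [-0.0, 0.0, -1.0]]
wrist_force: [-0.1, 0.4, -1.5]
opening: 0.027
finger_force: 59.5
```

Request:
jog_arm --targets '[{"ax":0,"ay":0,"az":0,"tx":0.15,"ty":0,"tz":0,"jaw":0},{"ax":0,"ay":0,"az":0,"tx":0.15,"ty":0,"tz":0.1,"jaw":0},{"ax":0,"ay":0,"az":0,"tx":0.15,"ty":0,"tz":0.2,"jaw":0},{"ax":0,"ay":0,"az":0,"tx":0.15,"ty":0,"tz":0.25,"jaw":0},{"ax":0,"ay":0,"az":0,"tx":0.15,"ty":0,"tz":0.25,"jaw":0}]'

```text
t: 15.58
eef_pos: [0.6124, -0.041, 0.0236]
ee_rot: [[-0.987, 0.161, 0.0], [0.161, 0.987, -0.0], [-0.0, 0.0, -1.0]]
wrist_force: [-3.3, 0.8, 5.3]
opening: 0.0272
finger_force: 60.2
```

Request:
jog_arm --targets '[{"ax":0,"ay":0,"az":0,"tx":0.15,"ty":0,"tz":0,"jaw":0.55},{"ax":0,"ay":0,"az":0,"tx":0.15,"ty":0,"tz":0,"jaw":0.55},{"ax":0,"ay":0,"az":0,"tx":0.15,"ty":0,"tz":0,"jaw":0.55},{"ax":0,"ay":0,"az":0,"tx":0.15,"ty":0,"tz":0,"jaw":0.55},{"ax":0,"ay":0,"az":0,"tx":0.15,"ty":0,"tz":-2,"jaw":0.55},{"ax":0,"ay":0,"az":0,"tx":0.15,"ty":0,"tz":-6,"jaw":0.55},{"ax":0,"ay":0,"az":0,"tx":0.15,"ty":0,"tz":-10,"jaw":0.55},{"ax":0,"ay":0,"az":0,"tx":4,"ty":2.5,"tz":-10,"jaw":0.55},{"ax":0,"ay":0,"az":0,"tx":9,"ty":5,"tz":-10,"jaw":0.55},{"ax":0,"ay":0,"az":0,"tx":14,"ty":8,"tz":-10,"jaw":0.55},{"ax":0,"ay":0,"az":0,"tx":17.5,"ty":10.2,"tz":-9,"jaw":0.55},{"ax":0,"ay":0,"az":0,"tx":18.8,"ty":10.9,"tz":-7,"jaw":0.55},{"ax":0,"ay":0,"az":0,"tx":18.8,"ty":10.9,"tz":-6,"jaw":0.55},{"ax":0,"ay":0,"az":0,"tx":18.8,"ty":10.9,"tz":-6,"jaw":0.55},{"ax":0,"ay":0,"az":0,"tx":18.8,"ty":10.9,"tz":-6,"jaw":0.55}]'

```text
t: 17.45
eef_pos: [0.4458, 0.0966, 0.0832]
ee_rot: [[-0.987, 0.162, 0.001], [0.162, 0.987, 0.0], [-0.001, 0.0, -1.0]]
wrist_force: [0.7, 0.3, -0.2]
opening: 0.0466
finger_force: 0.0
```

```bash
python3 chk.py 200 .4448 .0967 .0095 7; python3 - <<'E'
from meas import *
np.set_printoptions(precision=4,suppress=True)
for cam in('top','side'):
    im,d=manip.get_image(cam);P=cloud(cam,d);weights(cam,P,{200:(.611,-.041),100:(.4445,.0967)},{200:.042,100:.033},{200:.011,100:0})
    if cam=='side': cv2.imwrite('pics/7c.png',cv2.resize(im[220:380,160:360],None,fx=4,fy=3.7))
E
```

```text
t 17.45 pos [0.4458 0.0966 0.0832] q [ 12.2  15.2 -31.9  42.9  -0.   21.6] open 0.0466 yaw 170.67
tx ty tz cm [ 0.11 -0.01  7.37]
top 0.68 [ 0.612  -0.0386  0.0352]
top 0.48 [ 0.5096 -0.1766  0.0223]
side 0.78 [ 0.6111 -0.0393  0.0314]
side 0.65 [ 0.619  -0.0461  0.001 ]
side 0.39 [ 0.6915 -0.0618  0.0095]
top 200 knob 50 [ 0.6116 -0.041   0.0526] body mid [ 0.6114 -0.0408  0.0358]
top 100 knob 1060 [0.449  0.0888 0.567 ] body mid [0.447  0.0901 0.5741]
side 200 knob 50 [ 0.6083 -0.0388  0.0507] body mid [ 0.6067 -0.0359  0.035 ]
side 100 knob 372 [0.4392 0.1095 0.1893] body mid [0.4454 0.0996 0.2874]
```

View pics/7c.png

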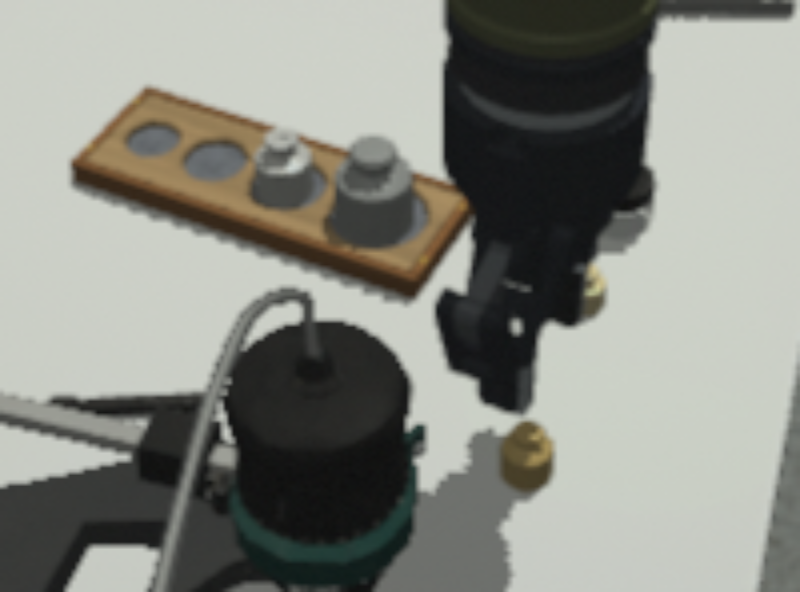

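The 200 g weight is seated in the third well at (285,180). The gripper is over the 100 g brass weight at (526,455), clear of the microscope.

Request:
jog_arm --targets '[{"ax":0,"ay":0,"az":0,"tx":0.1,"ty":0,"tz":3.5,"jaw":0.55},{"ax":0,"ay":0,"az":0,"tx":0.1,"ty":0,"tz":6,"jaw":0.55},{"ax":0,"ay":0,"az":0,"tx":0.1,"ty":0,"tz":7.4,"jaw":0.55},{"ax":0,"ay":0,"az":0,"tx":0.1,"ty":0,"tz":7.4,"jaw":0.5},{"ax":0,"ay":0,"az":0,"tx":0.1,"ty":0,"tz":7.4,"jaw":0},{"ax":0,"ay":0,"az":0,"tx":0.1,"ty":0,"tz":7.4,"jaw":0},{"ax":0,"ay":0,"az":0,"tx":0.1,"ty":0,"tz":7.4,"jaw":0},{"ax":0,"ay":0,"az":0,"tx":0.1,"ty":0,"tz":7.4,"jaw":0},{"ax":0,"ay":0,"az":0,"tx":0.1,"ty":0,"tz":7.4,"jaw":0},{"ax":0,"ay":0,"az":0,"tx":0.1,"ty":0,"tz":7.4,"jaw":0}]'

```text
t: 19.0
eef_pos: [0.4441, 0.0972, 0.0097]
ee_rot: [[-0.987, 0.161, 0.002], [0.161, 0.987, 0.0], [-0.002, 0.001, -1.0]]
wrist_force: [-1.0, -0.3, 6.2]
opening: 0.0211
finger_force: 59.1
```

Request:
jog_arm --targets '[{"ax":0,"ay":0,"az":0,"tx":0,"ty":0,"tz":-1,"jaw":0},{"ax":0,"ay":0,"az":0,"tx":0,"ty":0,"tz":-3.5,"jaw":0},{"ax":0,"ay":0,"az":0,"tx":0,"ty":0,"tz":-7.5,"jaw":0},{"ax":0,"ay":0,"az":0,"tx":-2,"ty":-0.9,"tz":-10.5,"jaw":0},{"ax":0,"ay":0,"az":0,"tx":-6,"ty":-2.8,"tz":-11,"jaw":0},{"ax":0,"ay":0,"az":0,"tx":-10.5,"ty":-5,"tz":-11,"jaw":0},{"ax":0,"ay":0,"az":0,"tx":-15,"ty":-7.1,"tz":-11,"jaw":0},{"ax":0,"ay":0,"az":0,"tx":-19.5,"ty":-9.2,"tz":-11,"jaw":0},{"ax":0,"ay":0,"az":0,"tx":-22.3,"ty":-10.5,"tz":-10.5,"jaw":0},{"ax":0,"ay":0,"az":0,"tx":-23.1,"ty":-10.9,"tz":-9,"jaw":0},{"ax":0,"ay":0,"az":0,"tx":-23.1,"ty":-10.9,"tz":-7,"jaw":0},{"ax":0,"ay":0,"az":0,"tx":-23.1,"ty":-10.9,"tz":-5,"jaw":0},{"ax":0,"ay":0,"az":0,"tx":-23.1,"ty":-10.9,"tz":-4.5,"jaw":0},{"ax":0,"ay":0,"az":0,"tx":-23.1,"ty":-10.9,"tz":-4.5,"jaw":0},{"ax":0,"ay":0,"az":0,"tx":-23.1,"ty":-10.9,"tz":-4.5,"jaw":0}]'

```text
t: 20.88
eef_pos: [0.6543, -0.0475, 0.0548]
ee_rot: [[-0.987, 0.161, 0.002], [0.161, 0.987, -0.0], [-0.002, 0.0, -1.0]]
wrist_force: [-0.1, -0.1, -0.5]
opening: 0.0206
finger_force: 59.0
```

```bash
python3 chk.py 100 .6545 -.0482 .023 8
```

```text
t 20.875 pos [ 0.6543 -0.0475  0.0548] q [-4.2 33.8 -4.7 51.3  0.   5.1] open 0.0206 yaw 170.75
tx ty tz cm [-0.03 -0.06  3.18]
top 0.74 [ 0.4481 -0.3157 -0.0011]
top 0.54 [ 0.6543 -0.0471  0.0631]
side 0.66 [ 0.6555 -0.0489  0.0144]
side 0.57 [ 0.6573 -0.0467  0.0622]
```

Aligned. Lowering.

Request:
jog_arm --targets '[{"ax":0,"ay":0,"az":0,"tx":0,"ty":-0.05,"tz":1,"jaw":0},{"ax":0,"ay":0,"az":0,"tx":0,"ty":-0.05,"tz":2.2,"jaw":0},{"ax":0,"ay":0,"az":0,"tx":0,"ty":-0.05,"tz":2.9,"jaw":0},{"ax":0,"ay":0,"az":0,"tx":0,"ty":-0.05,"tz":3.2,"jaw":0},{"ax":0,"ay":0,"az":0,"tx":0,"ty":-0.05,"tz":3.3,"jaw":0},{"ax":0,"ay":0,"az":0,"tx":0,"ty":-0.05,"tz":3.35,"jaw":0},{"ax":0,"ay":0,"az":0,"tx":0,"ty":-0.05,"tz":3.35,"jaw":0}]'

```text
t: 21.95
eef_pos: [0.6538, -0.0482, 0.0208]
ee_rot: [[-0.987, 0.161, 0.0], [0.161, 0.987, -0.0], [-0.0, 0.0, -1.0]]
wrist_force: [-2.2, 0.2, 2.7]
opening: 0.0209
finger_force: 59.3
```

Request:
jog_arm --targets '[{"ax":0,"ay":0,"az":0,"tx":0,"ty":0,"tz":0,"jaw":0.5},{"ax":0,"ay":0,"az":0,"tx":0,"ty":0,"tz":0,"jaw":0.5},{"ax":0,"ay":0,"az":0,"tx":0,"ty":0,"tz":0,"jaw":0.5},{"ax":0,"ay":0,"az":0,"tx":0,"ty":0,"tz":0,"jaw":0.5},{"ax":0,"ay":0,"az":0,"tx":0,"ty":0,"tz":-2,"jaw":0.5},{"ax":0,"ay":0,"az":0,"tx":0,"ty":0,"tz":-6,"jaw":0.4},{"ax":0,"ay":0,"az":0,"tx":0,"ty":0,"tz":-10,"jaw":0.4},{"ax":0,"ay":0,"az":0,"tx":4,"ty":0,"tz":-10,"jaw":0.4},{"ax":0,"ay":0,"az":0,"tx":9,"ty":0,"tz":-10,"jaw":0.4},{"ax":0,"ay":0,"az":0,"tx":14,"ty":0,"tz":-10,"jaw":0.4},{"ax":0,"ay":0,"az":0,"tx":18.5,"ty":0,"tz":-10,"jaw":0.4},{"ax":0,"ay":0,"az":0,"tx":20.8,"ty":0,"tz":-8.5,"jaw":0.4},{"ax":0,"ay":0,"az":0,"tx":21.4,"ty":0,"tz":-6,"jaw":0.4},{"ax":0,"ay":0,"az":0,"tx":21.4,"ty":0,"tz":-5,"jaw":0.4},{"ax":0,"ay":0,"az":0,"tx":21.4,"ty":0,"tz":-5,"jaw":0.4},{"ax":0,"ay":0,"az":0,"tx":21.4,"ty":0,"tz":-5,"jaw":0.4}]'

```text
t: 23.95
eef_pos: [0.4438, -0.0138, 0.0709]
ee_rot: [[-0.987, 0.161, 0.001], [0.161, 0.987, -0.0], [-0.001, 0.0, -1.0]]
wrist_force: [-0.5, -0.2, 0.4]
opening: 0.034
finger_force: 0.0
```

```bash
python3 chk.py 50 .443 -.0137 .0085 9; python3 - <<'E'
from meas import *
np.set_printoptions(precision=4,suppress=True)
for cam in('top','side'):
    im,d=manip.get_image(cam);P=cloud(cam,d);weights(cam,P,{100:(.655,-.048)},{100:.033},{100:.011})
    b=(np.hypot(P[...,0]-.44,P[...,1]+.07)<.03)&(P[...,2]>.012)&(P[...,2]<.05);print('black',np.nanpercentile(P[b],[2,98],0) if b.any() else '')
    if cam=='side': cv2.imwrite('pics/9c.png',cv2.resize(im[220:340,180:340],None,fx=4,fy=4))
E
```

```text
t 23.95 pos [ 0.4438 -0.0138  0.0709] q [ -1.8  15.  -34.5  40.4  -0.    7.5] open 0.034 yaw 170.72
tx ty tz cm [ 0.09 -0.    6.24]
side 0.67 [ 0.4393 -0.013   0.0107]
top 100 knob 35 [ 0.655  -0.0493  0.0439] body mid [ 0.6538 -0.0484  0.0314]
black [[ 0.4249 -0.0929  0.016 ]
 [ 0.4548 -0.0647  0.0392]]
side 100 knob 32 [ 0.6513 -0.0467  0.0418] body mid [ 0.6503 -0.045   0.0304]
black [[ 0.421  -0.0879  0.0128]
 [ 0.4426 -0.0593  0.0358]]
```

View pics/9c.png

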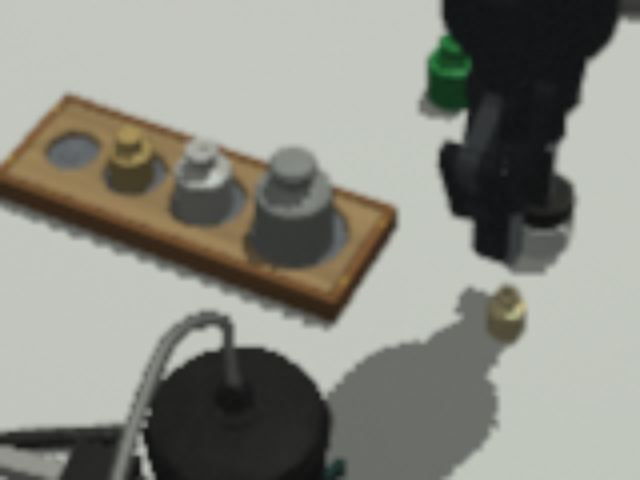

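Three weights are seated. The gripper is over the 50 g weight at (507,315), and the black-capped jar at (545,225) stays clear.

Request:
jog_arm --targets '[{"ax":0,"ay":0,"az":0,"tx":0.05,"ty":0,"tz":3,"jaw":0.4},{"ax":0,"ay":0,"az":0,"tx":0.05,"ty":0,"tz":5,"jaw":0.4},{"ax":0,"ay":0,"az":0,"tx":0.05,"ty":0,"tz":6.25,"jaw":0.4},{"ax":0,"ay":0,"az":0,"tx":0.05,"ty":0,"tz":6.25,"jaw":0.35},{"ax":0,"ay":0,"az":0,"tx":0.05,"ty":0,"tz":6.25,"jaw":0},{"ax":0,"ay":0,"az":0,"tx":0.05,"ty":0,"tz":6.25,"jaw":0},{"ax":0,"ay":0,"az":0,"tx":0.05,"ty":0,"tz":6.25,"jaw":0},{"ax":0,"ay":0,"az":0,"tx":0.05,"ty":0,"tz":6.25,"jaw":0},{"ax":0,"ay":0,"az":0,"tx":0.05,"ty":0,"tz":6.25,"jaw":0}]'

```text
t: 25.38
eef_pos: [0.4427, -0.0137, 0.0083]
ee_rot: [[-0.987, 0.161, 0.001], [0.161, 0.987, -0.0], [-0.001, 0.0, -1.0]]
wrist_force: [-0.7, -0.9, 5.9]
opening: 0.0155
finger_force: 59.2
```

Request:
jog_arm --targets '[{"ax":0,"ay":0,"az":0,"tx":0,"ty":0,"tz":-1,"jaw":0},{"ax":0,"ay":0,"az":0,"tx":0,"ty":0,"tz":-3.5,"jaw":0},{"ax":0,"ay":0,"az":0,"tx":0,"ty":0,"tz":-7.5,"jaw":0},{"ax":0,"ay":0,"az":0,"tx":-2,"ty":0,"tz":-10.5,"jaw":0},{"ax":0,"ay":0,"az":0,"tx":-6,"ty":0,"tz":-11,"jaw":0},{"ax":0,"ay":0,"az":0,"tx":-11,"ty":0,"tz":-11,"jaw":0},{"ax":0,"ay":0,"az":0,"tx":-16,"ty":0,"tz":-11,"jaw":0},{"ax":0,"ay":0,"az":0,"tx":-21,"ty":0,"tz":-11,"jaw":0},{"ax":0,"ay":0,"az":0,"tx":-24.3,"ty":0,"tz":-10.5,"jaw":0},{"ax":0,"ay":0,"az":0,"tx":-25.3,"ty":0,"tz":-9,"jaw":0},{"ax":0,"ay":0,"az":0,"tx":-25.3,"ty":0,"tz":-7,"jaw":0},{"ax":0,"ay":0,"az":0,"tx":-25.3,"ty":0,"tz":-5,"jaw":0},{"ax":0,"ay":0,"az":0,"tx":-25.3,"ty":0,"tz":-4.5,"jaw":0},{"ax":0,"ay":0,"az":0,"tx":-25.3,"ty":0,"tz":-4.5,"jaw":0},{"ax":0,"ay":0,"az":0,"tx":-25.3,"ty":0,"tz":-4.5,"jaw":0}]'

```text
t: 27.25
eef_pos: [0.6921, -0.0544, 0.0538]
ee_rot: [[-0.987, 0.161, 0.001], [0.161, 0.987, -0.0], [-0.001, 0.0, -1.0]]
wrist_force: [0.1, -0.8, -1.0]
opening: 0.0156
finger_force: 58.7
```

```bash
python3 chk.py 50 .693 -.055 .0215 10
```

```text
t 27.25 pos [ 0.6921 -0.0544  0.0538] q [-4.5 37.3  1.9 54.5  0.   4.8] open 0.0156 yaw 170.73
tx ty tz cm [-0.09 -0.04  3.23]
top 0.62 [ 0.6909 -0.0507  0.0605]
top 0.38 [ 0.612  -0.0401  0.0341]
side 0.46 [ 0.6903 -0.0519  0.0563]
```

Request:
jog_arm --targets '[{"ax":0,"ay":0,"az":0,"tx":-0.1,"ty":-0.05,"tz":1,"jaw":0},{"ax":0,"ay":0,"az":0,"tx":-0.1,"ty":-0.05,"tz":2.2,"jaw":0},{"ax":0,"ay":0,"az":0,"tx":-0.1,"ty":-0.05,"tz":3,"jaw":0},{"ax":0,"ay":0,"az":0,"tx":-0.1,"ty":-0.05,"tz":3.25,"jaw":0},{"ax":0,"ay":0,"az":0,"tx":-0.1,"ty":-0.05,"tz":3.35,"jaw":0},{"ax":0,"ay":0,"az":0,"tx":-0.1,"ty":-0.05,"tz":3.4,"jaw":0},{"ax":0,"ay":0,"az":0,"tx":-0.1,"ty":-0.05,"tz":3.4,"jaw":0}]'

```text
t: 28.32
eef_pos: [0.6926, -0.0551, 0.0194]
ee_rot: [[-0.987, 0.161, 0.0], [0.161, 0.987, -0.0], [-0.0, 0.0, -1.0]]
wrist_force: [-2.9, 1.0, 6.1]
opening: 0.0157
finger_force: 59.3
```

Contact, so I release, lift clear and back off.

Request:
jog_arm --targets '[{"ax":0,"ay":0,"az":0,"tx":0,"ty":0,"tz":0,"jaw":0.5},{"ax":0,"ay":0,"az":0,"tx":0,"ty":0,"tz":0,"jaw":0.5},{"ax":0,"ay":0,"az":0,"tx":0,"ty":0,"tz":0,"jaw":0.5},{"ax":0,"ay":0,"az":0,"tx":0,"ty":0,"tz":0,"jaw":0.5},{"ax":0,"ay":0,"az":0,"tx":0,"ty":0,"tz":-2,"jaw":0.5},{"ax":0,"ay":0,"az":0,"tx":0,"ty":0,"tz":-6,"jaw":0.5},{"ax":0,"ay":0,"az":0,"tx":0,"ty":0,"tz":-11,"jaw":0.5},{"ax":0,"ay":0,"az":0,"tx":4,"ty":-4,"tz":-15,"jaw":0.5},{"ax":0,"ay":0,"az":0,"tx":8,"ty":-9,"tz":-16,"jaw":0.5},{"ax":0,"ay":0,"az":0,"tx":12,"ty":-13,"tz":-16,"jaw":0.5},{"ax":0,"ay":0,"az":0,"tx":16,"ty":-18,"tz":-16,"jaw":0.5},{"ax":0,"ay":0,"az":0,"tx":20,"ty":-22,"tz":-16,"jaw":0.5},{"ax":0,"ay":0,"az":0,"tx":20,"ty":-22,"tz":-16,"jaw":0.5},{"ax":0,"ay":0,"az":0,"tx":20,"ty":-22,"tz":-16,"jaw":0.5}]'

```text
t: 30.08
eef_pos: [0.4604, -0.2402, 0.1791]
ee_rot: [[-0.987, 0.162, 0.001], [0.162, 0.987, -0.0], [-0.001, 0.0, -1.0]]
wrist_force: [0.1, 0.5, -0.1]
opening: 0.0427
finger_force: 0.0
```

```bash
python3 - <<'E'
from meas import *
np.set_printoptions(precision=4,suppress=True)
G={50:(.6942,-.0552),100:(.6552,-.0488),200:(.6108,-.0416),500:(.5582,-.033)}
a=[]
for cam in('top','side'):
    im,d=manip.get_image(cam);P=cloud(cam,d);weights(cam,P,G,{50:.027,100:.033,200:.042,500:.057},dict.fromkeys(G,.011))
    a.append(cv2.resize(im[220:320,160:300] if cam=='side' else im[130:230,160:300],(400,286)))
cv2.imwrite('pics/fin.png',np.hstack(a)); s=manip.get_state();print(s['t'],s['wrist_force'],s['joint_vel'])
E
```

```text
top 50 knob 39 [ 0.6921 -0.0558  0.0324] body mid [ 0.6947 -0.0536  0.0276]
top 100 knob 38 [ 0.6545 -0.049   0.0434] body mid [ 0.6568 -0.0473  0.0311]
top 200 knob 50 [ 0.6116 -0.041   0.0529] body mid [ 0.611  -0.04    0.0358]
top 500 knob 101 [ 0.5586 -0.0313  0.0673] body mid [ 0.5583 -0.0321  0.0435]
side 50 knob 18 [ 0.6897 -0.0535  0.0352] body mid [ 0.6936 -0.0534  0.0271]
side 100 knob 33 [ 0.6512 -0.0459  0.0414] body mid [ 0.6624 -0.0453  0.0303]
side 200 knob 51 [ 0.6078 -0.0384  0.0506] body mid [ 0.6073 -0.0356  0.035 ]
side 500 knob 99 [ 0.5551 -0.0276  0.0655] body mid [ 0.554  -0.0244  0.0427]
30.175 [ 0.0173  0.028  -0.2323] [ 0.6676  0.2384  0.1805  0.1571 -0.0541 -0.0067]
```

View pics/fin.png

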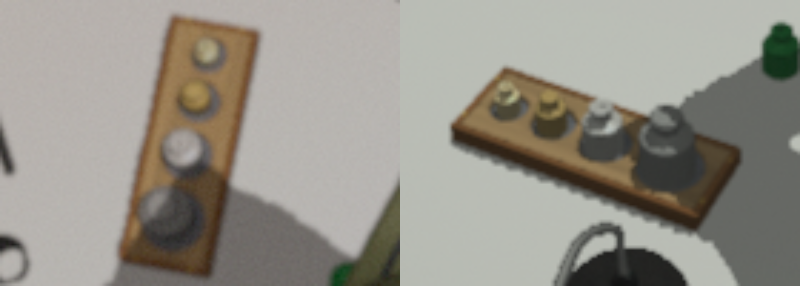

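All four weights stand upright and centred in their wells, within about 2 mm, in order of size from (207,52) to (167,215) in the left panel. The arm is clear.

```bash
python3 -c "
from workcell import manip
print(manip.finish_job())"
```

```text
the job is handed in; nothing more can be done
None
```

All four calibration weights are back upright in their own wells, each measured within about 2–3 mm of its well's centre. The job was handed in at about 30 s of the 102 s allowed; the hand-in returned no verdict.

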